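# Put the clay coils away in the coil box

### The arm

A 6-joint arm with a two-finger parallel gripper is mounted at the origin on a cart in front of the work surface, level with it; the furniture and walls round the work are solid. World frame = base frame: x ahead of the robot, y to its left, z up, the work surface at z = 0. Lengths are in m, angles in rad, forces in N, time in s.
With the tool pointing down it reaches from about 0.3 to 0.875 m from the base axis. Payload 6.4 kg.
Tool frame: the origin (TCP) lies midway between the tips of the shut fingers; the grasp point (between the pads) lies 19 mm behind it; x points along the fingers, y is the direction in which the jaws open and shut, and the axes are right-handed (so a half turn about x gives the same grasp; the last joint's range is limited). The gripper opens to 88 mm and grips with 3 to 60 N. Pads are 18 mm wide; open, the fingers measure 123 mm over their backs; the gripper's body (75 mm by 187 mm) begins 45 mm behind the grasp point.
Start: joints at [-1.342, 0.181, 1.607, -0, 1.354, -0.206], TCP at [0.242, -0.522, 0.239] pointing down, gripper open.
Joint ranges: [-2.99, 2.99], [-0.89, 2.07], [0.3, 2.58], [-1.14, 4.28], [0, 2.63], [-3.12, 3.12]. Speed limits (rad/s): [2.57, 2.57, 3.01, 3.14, 3.14, 3.14].

### API

Orientations are given as a rotation vector (axis times angle).
In Python, from cell import r, hand, ik, capture, camera_info gives the robot as it stands. Calls block until the motion is done:
- r.move_to(position, orientation): joint-space move of the TCP to a pose.
- r.move_straight(position, rotation=None, feed=0.15): straight line of the TCP; rotation=None keeps the orientation; feed is the mean speed in m/s.
- r.set_joints(angles): joint-space move.
- hand.set_gripper(opening, f_grip=None): finger opening in m; f_grip is the grip in N (None keeps the last); returns when the fingers have stopped.
- r.hold(seconds).
- ik(position, orientation): joint angles nearest the present ones, or None.
- r.observe(): the state.
- capture(name): name is "side" or "top" or "wrist"; returns the picture (480x640x3 uint8, blue, green, red); there is no depth.
- camera_info(name): a dict with "vfov" (degrees; the focal length in pixels is half the picture's height over the tangent of half this angle, whatever the lens; pixels are square), "cx", "cy" (the principal point, pixels), "dist_coeffs" ([k1, k2, p1, p2, k3] as OpenCV has them; the pictures are not rectified), "xyz" and "orientation" of the camera in the world. Camera axes: x right, y down, z forward; pixel columns grow to the right and rows downward; lengths in m; the calibration is good to about 2 mm. A picture is of the moment at which its call begins: read the wrist's pose just before it. camera_info takes no time and is no camera call; for the wrist camera it gives the pose at the moment of the call.
A pose or a line that the arm cannot do raises r.PlanningError and nothing moves.
- r.close_job(): hands the job in, once; it reports no verdict.
The state is a dict: "time": time; "joint_pos": joint angles; "joint_velocities": joint speeds; "joint_efforts": joint torques, N m; "tool_pos": TCP position; "eef_rot": TCP orientation; "ft_force": force on the tool from outside, world axes, zero at the start; "torque": the same for the moment, N m; "opening": finger opening in m.
Only numpy, scipy, OpenCV 4.12 (cv2) and the standard library are available. Lean on these libraries where they do the work, as an engineer would, in place of code of your own. Each camera call takes 0.05 s, during which the arm holds its last target.

### The job

Open the lid of the wooden coil box fully by turning its round ball knob, lay every clay coil that is on the bench inside on the floor of the box, side by side and not on top of one another, then turn the knob back until the lid is fully shut. Work the lid by the knob only, gripping the slippery ball lightly across its widest part since the glazed ball is brittle; handle the leather-hard coils gently so that they are not squashed, and leave the round mould and the small bottle where they stand.

Things in the scene. Friction and masses are not known exactly. Their poses are not given: they have to be found in the camera images.
- box_floor (a point): Centre of the coil box's inner floor, 8 mm above the bench. Low wooden tray fixed to the bench; x runs from its front wall to the rear (away from the robot), y left, z up. Inside 150 mm (x) by 230 mm (y), walls 10 mm thick, rims 58 mm above the bench (front 56). Behind the opening a solid deck, 46 mm high, reaches to 240 mm behind this point; the open lid lies over it.
- knob_centre (a point): Centre of the smooth white ball knob, 48 mm diameter, 100 mm above the bench, on a 14 mm thick neck over a steel housing (74x102 mm, 48 mm high) at the box's right (-y) wall; its axis is vertical. Drive friction 0.1 N m, glaze friction about 0.3: grip it within 5 mm of mid-height with about 10 to 17 N a finger. Brittle: both fingers' pressures together must stay under 40 N.
- ball_knob (a joint): Angle of the ball knob: 0 at the stop with the lid fully shut, growing counter-clockwise seen from above to 2.6 rad at the stop with the lid fully open, so it must be re-gripped on the way. It stays where it is left. Each radian moves the lid 60 mm.
- lid_centre (a point): Centre of the upper face of the sliding lid's board, 54 mm above the bench; board 150 x 226 x 6 mm with two 4 mm battens on it. Shut, it covers the opening (directly above the middle of the box floor); the knob drives it 156 mm along the box's +x onto the rear deck. The robot must not push or pull it itself.
- coil_1_centre (a point): Centre (half-way up) of a leather-hard clay coil: a dark grey-green bar 21 mm wide (its x), 110 mm long (its y), 19 mm high (its z), about 60 g, lying flat on the bench at the start. Three or four coils are there; an absent one gives no pose. 5 to 8 N a finger holds it; it is spoilt if both fingers' pressures together exceed 30 N.
- coil_2_centre (a point): Centre (half-way up) of a leather-hard clay coil: a dark grey-green bar 21 mm wide (its x), 110 mm long (its y), 19 mm high (its z), about 60 g, lying flat on the bench at the start. Three or four coils are there; an absent one gives no pose. 5 to 8 N a finger holds it; it is spoilt if both fingers' pressures together exceed 30 N.
- coil_3_centre (a point): Centre (half-way up) of a leather-hard clay coil: a dark grey-green bar 21 mm wide (its x), 110 mm long (its y), 19 mm high (its z), about 60 g, lying flat on the bench at the start. Three or four coils are there; an absent one gives no pose. 5 to 8 N a finger holds it; it is spoilt if both fingers' pressures together exceed 30 N.
- coil_4_centre (a point): Centre (half-way up) of a leather-hard clay coil: a dark grey-green bar 21 mm wide (its x), 110 mm long (its y), 19 mm high (its z), about 60 g, lying flat on the bench at the start. Three or four coils are there; an absent one gives no pose. 5 to 8 N a finger holds it; it is spoilt if both fingers' pressures together exceed 30 N.
- sprig_centre (a point): Centre (half-way up) of a loose round plaster mould, 66 mm diameter, 34 mm high, behind the box; a bystander.
- bottle_centre (a point): Centre (half-way up) of a loose small brown bottle, 38 mm diameter, 76 mm high, right of the box's rear part; a bystander.

How it is judged:
By the outcome, as a careful person would: the job done as asked, in the order asked, and still so for the second after the job is handed in, with the robot touching nothing.
Of coil_1, coil_2, coil_3, coil_4 only 3 to 4 are there at a start; the rules pass over those that are not, and their reading is None.
At some moment in a run one of coil_1, coil_2, coil_3, coil_4 may be knocked a few centimetres aside while the robot is not near it.
Once in a run the grip may slacken for a moment while it holds something.
It also fails if it takes over 208 s, if anything falls off the work surface, if the arm or the gripper's body presses on something with over 40 N, if the wrist force passes 120 N, or if a joint passes its speed limit or range.

## Working session

There is one attempt and no reset: what is moved stays moved. The work goes in short steps, each a Python script; the robot and the scene stay as the last script left them, time stands still between calls to the robot, and variables do not carry over. Pictures are saved under pics/ and viewed, and the job is handed in when it is done.

```bash
ls; mkdir -p pics
python3 - <<'E'
from cell import r, hand, ik, capture, camera_info
import cv2
s=r.observe();print(s)
for n in("side","top","wrist"):
    print(n,camera_info(n)); cv2.imwrite(f"pics/a_{n}.png",capture(n))
E
```

```text
pics
{'time': 0.0, 'joint_pos': array([-1.34229915e+00,  1.81524177e-01,  1.60796104e+00, -5.88426615e-06,
        1.35376750e+00, -2.06304516e-01]), 'joint_velocities': array([-1.36772292e-03, -2.90675590e-04, -9.06224027e-05,  2.20125053e-04,
       -2.04956845e-04, -7.18541101e-04]), 'joint_efforts': array([ 3.72423401e-04, -4.33858430e+01, -3.41852474e+01,  6.99614827e-02,
        3.82588932e-02, -1.41412011e-04]), 'tool_pos': array([ 0.24210239, -0.52098953,  0.2378423 ]), 'eef_rot': array([ 1.98150868,  0.43939012, -1.98155772]), 'ft_force': array([ 0.18515729, -0.01030395, -0.85255667]), 'torque': array([ 0.02603704, -0.03285598, -0.02411575]), 'opening': 0.088193427362348}
side {'vfov': 43.21845280056114, 'cx': 312.03733272660025, 'cy': 230.1711069798953, 'dist_coeffs': array([-0.1412237,  0.       ,  0.       ,  0.       ,  0.       ]), 'xyz': array([0.10723593, 1.11187196, 0.90241766]), 'orientation': array([-0.56905045,  2.55407447, -1.38347753])}
top {'vfov': 44.0067110600543, 'cx': 312.83876542464213, 'cy': 242.83256937297134, 'dist_coeffs': array([-0.08674614,  0.        ,  0.        ,  0.        ,  0.        ]), 'xyz': array([ 0.53062812, -0.06288543,  1.46026788]), 'orientation': array([-2.16411129,  2.20425536, -0.04909306])}
wrist {'vfov': 64.31631080418634, 'cx': 313.75625957569105, 'cy': 241.80910885420542, 'dist_coeffs': array([-0.05173338,  0.        ,  0.        ,  0.        ,  0.        ]), 'xyz': array([ 0.31681446, -0.48625393,  0.38407344]), 'orientation': array([ 2.41340359, -1.54110133, -0.24923331])}
```

View pics/a_top.png

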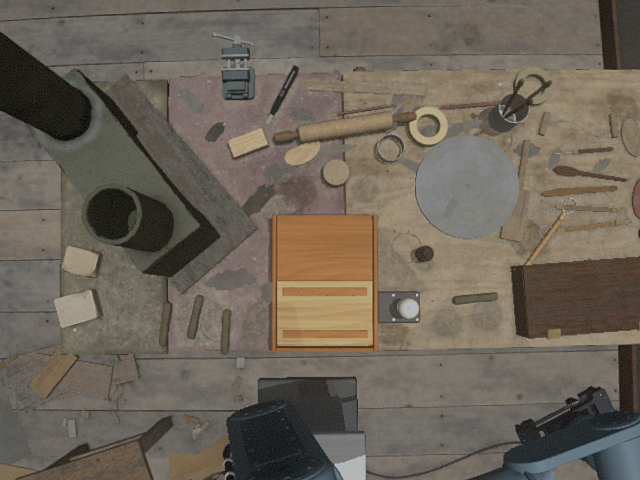

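View pics/a_side.png

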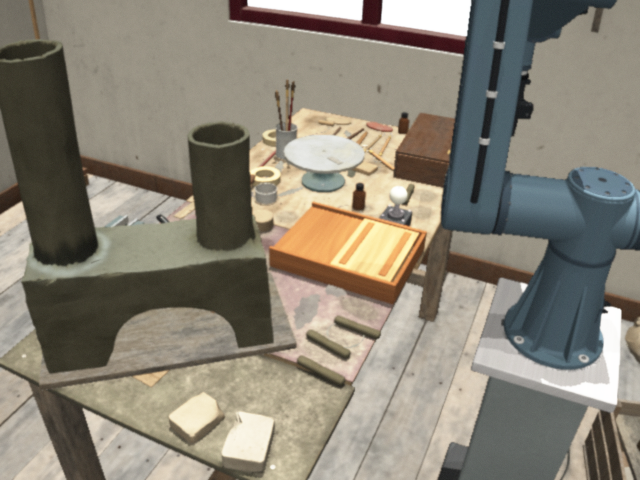

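View pics/a_wrist.png

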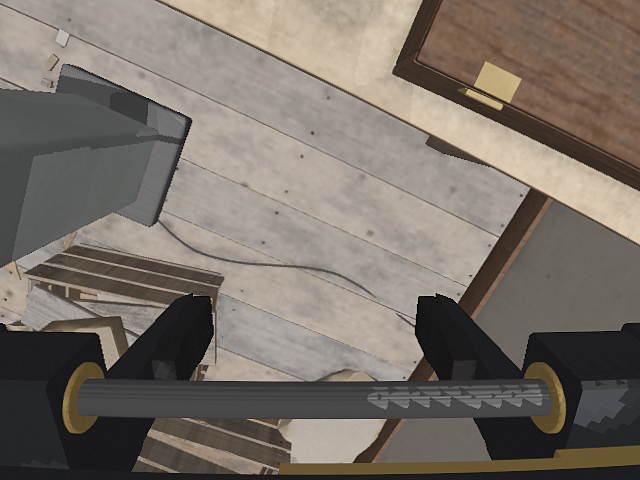

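The top view shows four coils, at about (165,325), (195,316), (226,331) and (474,298). The box is centred near (325,283) with its lid shut, the knob is at (408,309), the bottle at (423,254) and the mould at (336,172). Next I'll measure them.

```bash
cat > h.py <<'E'
from cell import r, hand, ik, capture, camera_info
import cv2, numpy as np
from scipy.spatial.transform import Rotation as R
def K(ci):
    f=240/np.tan(np.radians(ci['vfov']/2)); return np.array([[f,0,ci['cx']],[0,f,ci['cy']],[0,0,1]])
def rays(ci,px):
    p=cv2.undistortPoints(np.array(px,float).reshape(-1,1,2),K(ci),ci['dist_coeffs']).reshape(-1,2)
    return np.c_[p,np.ones(len(p))]@R.from_rotvec(ci['orientation']).as_matrix().T
def plane(ci,px,z):
    d=rays(ci,px); o=ci['xyz']; return o+d*((z-o[2])/d[:,2])[:,None]
def proj(ci,P):
    Rm=R.from_rotvec(ci['orientation']).as_matrix()
    rv=cv2.Rodrigues(Rm.T)[0]; return cv2.projectPoints(np.array(P,float).reshape(-1,1,3),rv,-Rm.T@ci['xyz'],K(ci),ci['dist_coeffs'])[0].reshape(-1,2)
def tri(c1,p1,c2,p2):
    d1=rays(c1,[p1])[0];d2=rays(c2,[p2])[0];d1/=np.linalg.norm(d1);d2/=np.linalg.norm(d2)
    t=np.linalg.lstsq(np.c_[d1,-d2],c2['xyz']-c1['xyz'],rcond=None)[0]
    a=c1['xyz']+t[0]*d1;b=c2['xyz']+t[1]*d2;return (a+b)/2,np.linalg.norm(a-b)
def down(yaw):
    # tool x down, tool y at angle yaw (world, in xy plane)
    x=np.array([0,0,-1.]);y=np.array([np.cos(yaw),np.sin(yaw),0]);z=np.cross(x,y)
    return R.from_matrix(np.c_[x,y,z]).as_rotvec()
E
python3 - <<'E'
from h import *
im=cv2.imread('pics/a_top.png');im2=cv2.imread('pics/a_side.png')
hsv=cv2.cvtColor(im,cv2.COLOR_BGR2HSV)
for p in[(165,325),(195,316),(226,331),(474,298),(430,310),(325,305),(325,240),(285,240)]:print(p,im[p[1],p[0]],hsv[p[1],p[0]])
# yaw of tool now
m=R.from_rotvec(r.observe()['eef_rot']).as_matrix();print(m.round(2))
big=cv2.resize(im[200:360,140:540],None,fx=2,fy=2,interpolation=cv2.INTER_CUBIC);cv2.imwrite('pics/b.png',big)
E
```

```text
(165, 325) [73 86 96] [17 61 96]
(195, 316) [65 87 91] [25 73 91]
(226, 331) [74 89 95] [21 56 95]
(474, 298) [73 92 98] [23 65 98]
(430, 310) [103 123 141] [ 16  69 141]
(325, 305) [106 150 180] [ 18 105 180]
(325, 240) [ 55 101 149] [ 15 161 149]
(285, 240) [ 70 110 154] [ 14 139 154]
[[-0.    0.42 -0.91]
 [ 0.   -0.91 -0.42]
 [-1.   -0.   -0.  ]]
```

View pics/b.png

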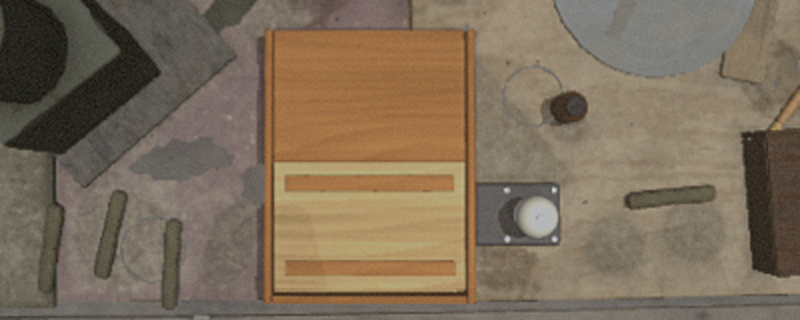

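```bash
cat >> h.py <<'E'
def coils(im,ci,roi,z=0.019):
    hsv=cv2.cvtColor(cv2.GaussianBlur(im,(3,3),0),cv2.COLOR_BGR2HSV)
    m=cv2.inRange(hsv,(18,45,40),(34,125,112))
    k=np.zeros_like(m);x0,y0,x1,y1=roi;k[y0:y1,x0:x1]=255;m&=k
    m=cv2.morphologyEx(m,cv2.MORPH_OPEN,np.ones((3,3)))
    out=[]
    for c in cv2.findContours(m,cv2.RETR_EXTERNAL,cv2.CHAIN_APPROX_NONE)[0]:
        if len(c)<20: continue
        P=plane(ci,c.reshape(-1,2),z)[:,:2]
        (cx,cy),(w,h),a=cv2.minAreaRect((P*1000).astype(np.float32))
        if w>h:ang=a
        else:ang=a+90
        L,W=max(w,h),min(w,h)
        ang=(ang+0)%180
        out.append((cx/1000,cy/1000,L,W,ang,c.reshape(-1,2).mean(0).round()))
    return out,m
E
python3 - <<'E'
from h import *
im=cv2.imread('pics/a_top.png');im2=cv2.imread('pics/a_side.png')
ci=camera_info('top');cs=camera_info('side')
o,m=coils(im,ci,(140,285,510,360))
for x in o:
  if x[2]>70: print(np.round(x[:5],3),x[5])
cv2.imwrite('pics/m.png',m)
hsv=cv2.cvtColor(im,cv2.COLOR_BGR2HSV)
# board (light) & box
b=cv2.inRange(hsv,(15,80,160),(22,125,255));b[:200]=0;b[:,:260]=0;b[:,390:]=0
b=cv2.morphologyEx(b,cv2.MORPH_CLOSE,np.ones((13,13)))
c=max(cv2.findContours(b,cv2.RETR_EXTERNAL,cv2.CHAIN_APPROX_NONE)[0],key=cv2.contourArea)
print('board',cv2.minAreaRect((plane(ci,c.reshape(-1,2),.054)[:,:2]*1000).astype(np.float32)))
b=cv2.inRange(hsv,(5,90,80),(22,255,255));b[:200]=0;b[:,:260]=0;b[:,385:]=0
b=cv2.morphologyEx(b,cv2.MORPH_OPEN,np.ones((5,5)))
c=max(cv2.findContours(b,cv2.RETR_EXTERNAL,cv2.CHAIN_APPROX_NONE)[0],key=cv2.contourArea)
r_=cv2.minAreaRect((plane(ci,c.reshape(-1,2),.057)[:,:2]*1000).astype(np.float32));print('box',r_,cv2.boxPoints(r_).round())
def white(i,h,roi):
    w=cv2.inRange(h,(0,0,165),(180,60,255));k=np.zeros_like(w);k[roi[1]:roi[3],roi[0]:roi[2]]=255;w&=k
    c=max(cv2.findContours(w,cv2.RETR_EXTERNAL,cv2.CHAIN_APPROX_NONE)[0],key=cv2.contourArea);return cv2.minEnclosingCircle(c),cv2.contourArea(c)
t=white(im,hsv,(385,285,425,330));s=white(im2,cv2.cvtColor(im2,cv2.COLOR_BGR2HSV),(380,180,415,214))
print(t,s);print('knob',tri(ci,t[0][0],cs,s[0][0]),plane(ci,[t[0][0]],.1))
print('bottle',plane(ci,[(423,254)],.076),'mould',plane(ci,[(336,172)],.034))
E
```

```text
[4.0500e-01 1.7400e-01 1.0395e+02 1.9526e+01 1.7925e+02] [225. 332.]
[  0.442   0.248 108.916  23.249 166.501] [195. 317.]
[  0.475  -0.434 104.819  21.544  94.019] [475. 298.]
[  0.439   0.325 163.678  40.792   5.974] [162. 315.]
board ((448.2108459472656, -66.74974822998047), (222.152099609375, 150.73170471191406), 88.9968032836914)
box ((525.4221801757812, -68.59782409667969), (249.26828002929688, 309.7865295410156), 88.69449615478516) [[ 368. -190.]
 [ 677. -197.]
 [ 683.   52.]
 [ 373.   60.]]
(((409.5, 308.3823547363281), 8.747321128845215), 211.5) (((394.32305908203125, 196.88858032226562), 20.9066162109375), 577.0)
knob (array([ 0.46290965, -0.26093338,  0.09344322]), np.float64(0.011701162021253785)) [[ 0.4576894  -0.26184627  0.1       ]]
bottle [[ 0.58214729 -0.30018179  0.076     ]] mould [[ 0.78656782 -0.10231672  0.034     ]]
```

View pics/m.png

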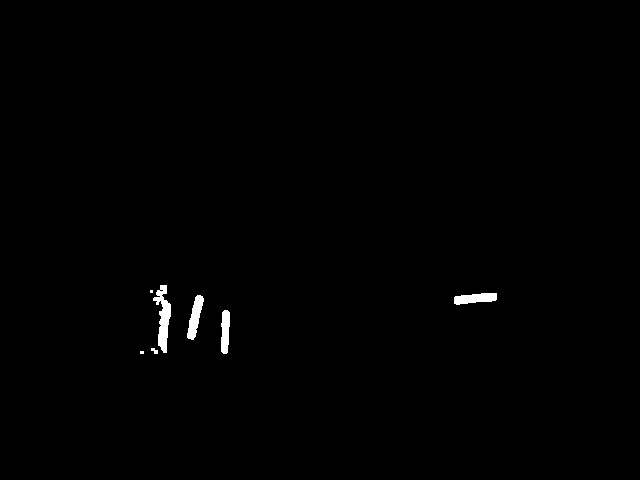

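Run:
```python
from h import *
ci=camera_info('top');cs=camera_info('side')
print('kiln',tri(ci,(145,270),cs,(267,243)),plane(cs,[(272,328),(295,345)],.0), plane(ci,[(180,290),(165,325)],.019))
s=r.observe();q0=s['joint_pos']
for y in np.radians([-90,-60,-30,0,30,60,90,120]):
  a=ik([.458,-.262,.081],down(y)); b=ik([.42,.325,.03],down(y));
  print(np.degrees(y).round(),None if a is None else a.round(2),None if b is None else b.round(2))
```

```text
kiln (array([0.55322884, 0.29721839, 0.26163313]), np.float64(0.0005784063325718059)) [[0.57336352 0.24786362 0.        ]
 [0.50547806 0.27338801 0.        ]] [[0.50730715 0.28330843 0.019     ]
 [0.42263895 0.32110579 0.019     ]]
-90.0 [-0.74  0.28  1.84 -0.    1.02  0.83] [ 0.43  0.37  1.85 -0.    0.92  2.01]
-60.0 [-0.74  0.28  1.84 -0.    1.02  0.3 ] [ 0.43  0.37  1.85 -0.    0.92  1.48]
-30.0 [-0.74  0.28  1.84 -0.    1.02 -0.22] [0.43 0.37 1.85 0.   0.92 0.96]
0.0 [-0.74  0.28  1.84 -0.    1.02 -0.74] [ 0.43  0.37  1.85 -0.    0.92  0.43]
30.0 [-0.74  0.28  1.84 -0.    1.02 -1.27] [ 0.43  0.37  1.85  0.    0.92 -0.09]
60.0 [-0.74  0.28  1.84 -0.    1.02 -1.79] [ 0.43  0.37  1.85 -0.    0.92 -0.61]
90.0 [-0.74  0.28  1.84  0.    1.02 -2.32] [ 0.43  0.37  1.85 -0.    0.92 -1.14]
120.0 [-0.74  0.28  1.84 -0.    1.02 -2.84] [ 0.43  0.37  1.85 -0.    0.92 -1.66]
```

Run:
```python
from h import *
r.move_to([.36,-.17,.32],down(-np.pi/2))
print(r.observe()['time'],r.observe()['joint_pos'].round(2))
ci=camera_info('wrist');print(ci);np.save('w1.npy',ci,allow_pickle=True)
cv2.imwrite('pics/w1.png',capture('wrist'))
```

```text
1.5667 [-0.74 -0.3   1.9  -0.    1.54  0.83]
{'vfov': 64.31631080418634, 'cx': 313.75625957569105, 'cy': 241.80910885420542, 'dist_coeffs': array([-0.05173338,  0.        ,  0.        ,  0.        ,  0.        ]), 'xyz': array([ 0.44227348, -0.16997639,  0.46602456]), 'orientation': array([ 2.04807217, -2.05025841, -0.32965404])}
```

View pics/w1.png

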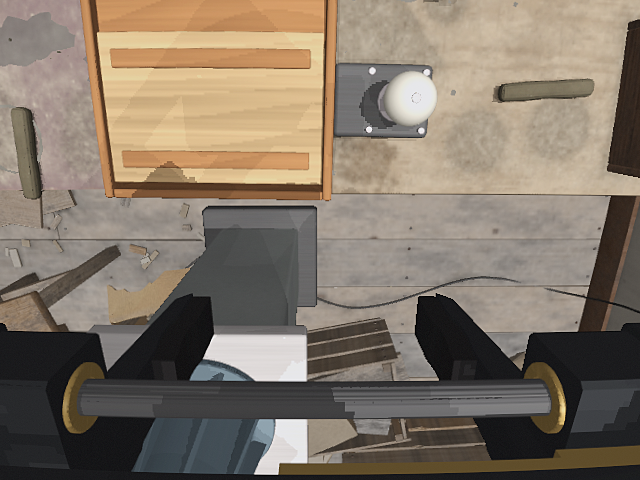

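The wrist view shows the knob ball at about (409,98), the lid board at (215,100), the box's front rim at row ~192, and coils at (25,152) and (545,90).

Run:
```python
from h import *
ci=np.load('w1.npy',allow_pickle=True).item();im=cv2.imread('pics/w1.png');hsv=cv2.cvtColor(im,cv2.COLOR_BGR2HSV)
w=cv2.inRange(hsv,(0,0,150),(180,55,255));k=np.zeros_like(w);k[60:140,360:460]=255;w&=k
w=cv2.morphologyEx(w,cv2.MORPH_OPEN,np.ones((9,9)))
c=max(cv2.findContours(w,cv2.RETR_EXTERNAL,cv2.CHAIN_APPROX_NONE)[0],key=cv2.contourArea)
c=cv2.convexHull(c);e=cv2.minEnclosingCircle(c);el=cv2.fitEllipse(c);print(e,el)
print('knob',plane(ci,[e[0],el[0]],.1))
# size check
print(plane(ci,[(e[0][0]-e[1],e[0][1]),(e[0][0]+e[1],e[0][1])],.1))
print('bolts',plane(ci,[(372,71),(427,72),(369,129),(421,131)],.048))
o,m=coils(im,ci,(490,70,600,110));print(o)
o,m=coils(im,ci,(0,100,50,205));print(o)
big=cv2.resize(im[0:210,70:350],None,fx=2.8,fy=2.8,interpolation=cv2.INTER_CUBIC);cv2.imwrite('pics/w1b.png',big)
```

```text
((424.0, 90.0), 40.8167610168457) ((425.7725524902344, 94.24345397949219), (60.542598724365234, 82.86689758300781), 74.46188354492188)
knob [[ 0.4656467  -0.26955378  0.1       ]
 [ 0.46203078 -0.27145343  0.1       ]]
[[ 0.46533454 -0.23255053  0.1       ]
 [ 0.46612834 -0.30689745  0.1       ]]
bolts [[ 0.48681149 -0.22918204  0.048     ]
 [ 0.48636916 -0.28545619  0.048     ]
 [ 0.42965987 -0.22833549  0.048     ]
 [ 0.42790424 -0.28373983  0.048     ]]
[(0.47040673828125, -0.4258284912109375, 102.1596908569336, 17.978742599487305, 91.1833701133728, array([536.,  96.]))]
[(0.4037221069335937, 0.16362538146972655, 105.50912475585938, 11.904911994934082, 175.41141510009766, array([ 31., 152.]))]
```

View pics/w1b.png

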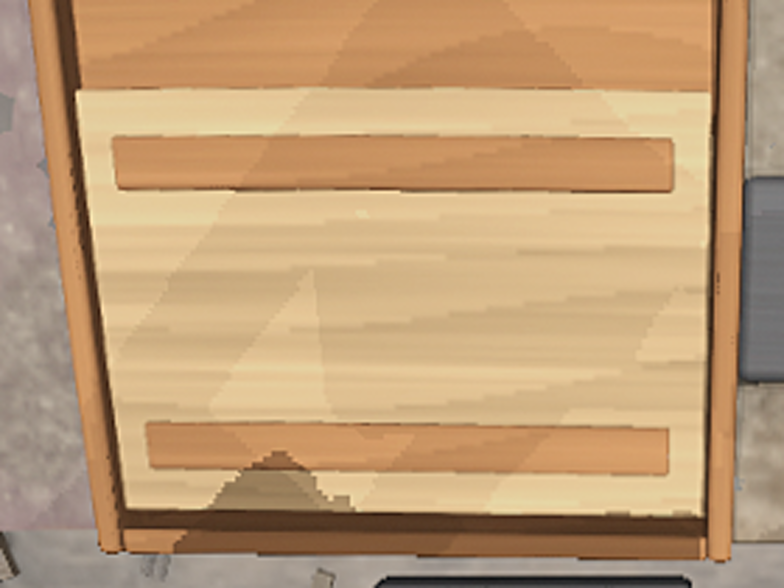

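Run:
```python
from h import *
ci=np.load('w1.npy',allow_pickle=True).item();im=cv2.imread('pics/w1.png')
f=lambda L:[(a/2.8+70,b/2.8) for a,b in L]
B=plane(ci,f([(76,90),(711,92),(704,516),(127,509)]),.054);print(B.round(4),B.mean(0))
F=plane(ci,f([(103,551),(730,560)]),.058);print(F.round(4),np.linalg.norm(F[0]-F[1]))
g=cv2.medianBlur(cv2.cvtColor(im,cv2.COLOR_BGR2GRAY),3)
C=cv2.HoughCircles(g[50:150,350:470],cv2.HOUGH_GRADIENT,1,30,param1=80,param2=12,minRadius=22,maxRadius=36)
print(C)
for c in C[0][:2]:
  u,v=c[0]+350,c[1]+50;print(plane(ci,[(u,v),(u-c[2],v),(u+c[2],v)],.1))
ct=camera_info('top');print(proj(ct,[[.4577,-.262,.1],[.4577,-.266,.1]]))
cv2.imwrite('pics/k.png',cv2.resize(im[50:150,350:470],None,fx=5,fy=5))
```

```text
[[ 0.5253  0.0446  0.054 ]
 [ 0.521  -0.18    0.054 ]
 [ 0.3719 -0.1782  0.054 ]
 [ 0.3758  0.0477  0.054 ]] [ 0.4484985 -0.0664846  0.054    ]
[[ 0.36    0.0579  0.058 ]
 [ 0.3554 -0.1883  0.058 ]] 0.24631713449098408
[[[55.5 44.5 30.8]]]
[[ 0.46163645 -0.25299547  0.1       ]
 [ 0.46144769 -0.22505285  0.1       ]
 [ 0.4619169  -0.28109765  0.1       ]]
[[409.56708508 308.37632558]
 [411.3153534  308.34056344]]
```

View pics/k.png

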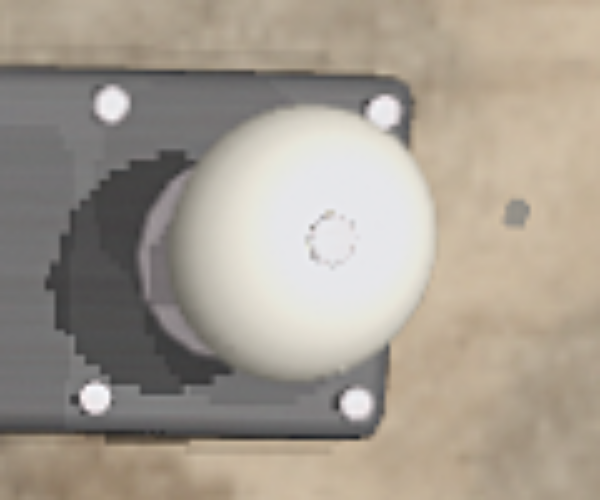

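Run:
```python
from h import *
ci=np.load('w1.npy',allow_pickle=True).item()
print(plane(ci,[(410.7,98.5)],.1),plane(ci,[(416.4,98.2)],.124))
print(plane(ci,[(350+a/5,50+b/5) for a,b in[(112,104),(383,112),(95,398),(356,404)]],.049).mean(0))
print([ (plane(ci,[p],.1)[0]) for p in [(384.4,98),(437,98),(411,71),(411,126)]])
```

```text
[[ 0.45823742 -0.25796221  0.1       ]] [[ 0.45747583 -0.25704057  0.124     ]]
[ 0.45749941 -0.25653083  0.049     ]
[array([ 0.4584928 , -0.23398772,  0.1       ]), array([ 0.45890973, -0.28200142,  0.1       ]), array([ 0.48155474, -0.25666076,  0.1       ]), array([ 0.43410888, -0.25991991,  0.1       ])]
```

```bash
cat >> h.py <<'E'
KN=np.array([.4578,-.2572])
BC=np.array([.4470,-.0663]);BY=np.radians(-1.06)
def st(tag=''):
    s=r.observe();print(tag,'t%.2f'%s['time'],'p',s['tool_pos'].round(4),'q6 %.3f'%s['joint_pos'][5],'F',s['ft_force'].round(1),'T',s['torque'].round(2),'op %.4f'%s['opening']);return s
E
python3 - <<'E'
from h import *
yaw=np.pi/-2-(1.38-.83)  # j6~1.38
r.move_to([KN[0],KN[1],.20],down(yaw)); st()
r.move_straight([KN[0],KN[1],.081],feed=.1); st('at')
hand.set_gripper(.056,f_grip=10); st('near')
hand.set_gripper(.040,f_grip=12); s=st('grip')
E
```

```text
t2.36 p [ 0.4575 -0.2574  0.2   ] q6 1.381 F [0.3 0.1 0.1] T [0.11 0.02 0.02] op 0.0878
at t3.70 p [ 0.4583 -0.2576  0.0817] q6 1.383 F [-0.8  0.4  0.1] T [ 0.04 -0.04 -0.04] op 0.0880
near t4.33 p [ 0.4578 -0.2572  0.081 ] q6 1.383 F [ 0.5 -0.4 -0.2] T [ 0.08 -0.03 -0.01] op 0.0561
grip t4.64 p [ 0.4577 -0.2574  0.081 ] q6 1.383 F [-1.4 -1.4  0.6] T [-0.18  0.2  -0.01] op 0.0465
```

Run:
```python
from h import *
q=r.observe()['joint_pos'].copy()
for i in range(9):
    q[5]-=.306; r.set_joints(q); st(i)
cv2.imwrite('pics/t2.png',capture('top'))
```

```text
0 t5.03 p [ 0.4577 -0.2574  0.081 ] q6 1.080 F [-0.5 -0.5 -0.4] T [-0.05  0.07  0.06] op 0.0464
1 t5.42 p [ 0.4577 -0.2573  0.081 ] q6 0.776 F [ 0.4  0.1 -0.1] T [0.06 0.04 0.11] op 0.0465
2 t5.82 p [ 0.4577 -0.2572  0.081 ] q6 0.471 F [0.3 1.6 0.2] T [0.15 0.01 0.07] op 0.0465
3 t6.21 p [ 0.4576 -0.2572  0.081 ] q6 0.165 F [-0.3  2.1  0.3] T [0.31 0.07 0.08] op 0.0464
4 t6.60 p [ 0.4576 -0.2571  0.0809] q6 -0.140 F [-0.9  2.7  2.7] T [0.36 0.12 0.1 ] op 0.0466
5 t6.99 p [ 0.4575 -0.2572  0.0809] q6 -0.446 F [-1.3  4.   2.8] T [0.48 0.13 0.05] op 0.0465
6 t7.38 p [ 0.4574 -0.2571  0.0809] q6 -0.752 F [-3.2  5.   2.6] T [0.62 0.3  0.1 ] op 0.0465
7 t7.78 p [ 0.4574 -0.2571  0.0809] q6 -1.060 F [-2.8  3.7  4.5] T [0.62 0.25 0.09] op 0.0463
8 t8.17 p [ 0.4578 -0.2579  0.0807] q6 -1.365 F [ 1.4 -1.5 -5. ] T [-0.19 -0.35  0.06] op 0.0464
```

View pics/t2.png

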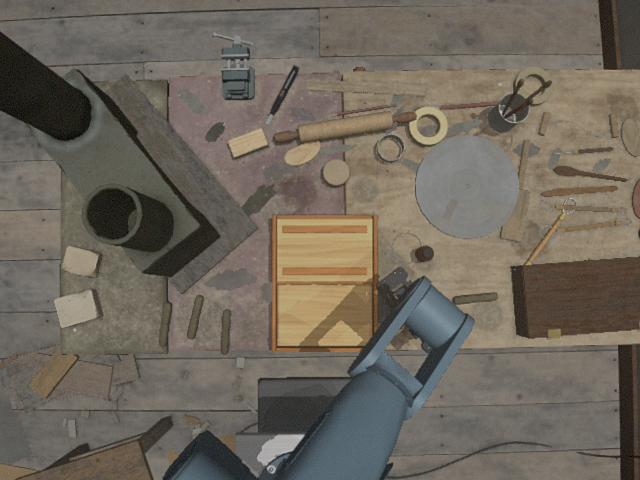

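The lid in the top view now lies over the deck, with its front edge at about row 284. I'll nudge it further to confirm the stop.

Run:
```python
from h import *
q=r.observe()['joint_pos'].copy()
for i in range(4):
    q[5]-=.1; r.set_joints(q); st(i)
hand.set_gripper(.07); st('open')
r.move_straight([KN[0],KN[1],.2],feed=.15)
hand.set_gripper(.088)
# look down on the box
r.move_to([.34,-.06,.30],down(-np.pi/2)); r.hold(.2)
ci=camera_info('wrist');np.save('w2.npy',ci,allow_pickle=True)
cv2.imwrite('pics/w2.png',capture('wrist'));st()
cv2.imwrite('pics/t3.png',capture('top'))
```

```text
0 t8.47 p [ 0.4581 -0.2582  0.0806] q6 -1.460 F [ 3.6 -0.1 -5.3] T [-0.25 -0.62  0.11] op 0.0468
1 t8.72 p [ 0.458  -0.2579  0.0807] q6 -1.560 F [ 3.2 -0.3 -5.9] T [ 0.06 -0.56  0.08] op 0.0471
2 t8.97 p [ 0.4578 -0.2577  0.0807] q6 -1.660 F [ 2.4  2.1 -4.1] T [ 0.14 -0.45  0.1 ] op 0.0467
3 t9.22 p [ 0.4578 -0.2577  0.0807] q6 -1.760 F [ 2.9  1.2 -4.1] T [ 0.33 -0.54  0.14] op 0.0464
open t9.74 p [ 0.4578 -0.2581  0.0809] q6 -1.765 F [ 0.6  0.2 -1. ] T [ 0.04 -0.1   0.01] op 0.0701
 t13.78 p [ 0.34   -0.0601  0.2999] q6 1.048 F [-0.9 -0.4 -0.1] T [ 0.03  0.01 -0.01] op 0.0879
```

View pics/w2.png

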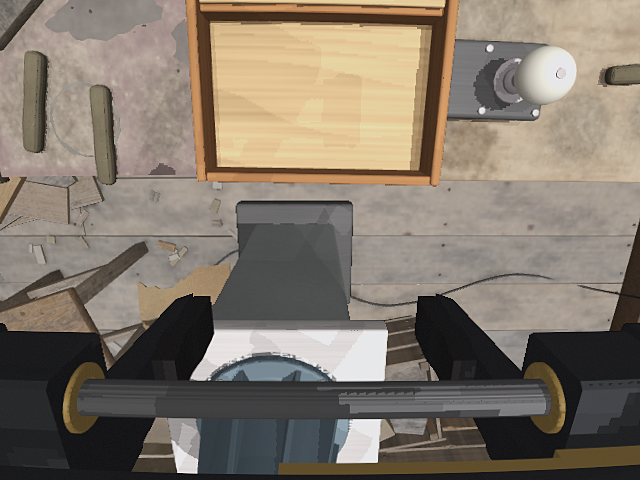

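View pics/t3.png

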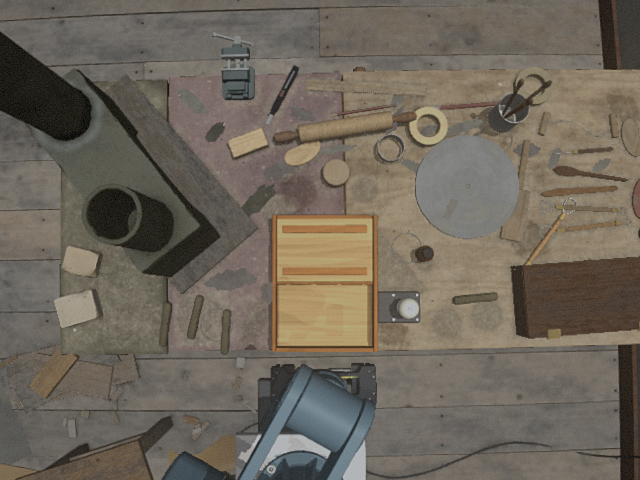

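The lid is open and the floor is visible. Next I'll check the lid travel and the floor corners.

Run:
```python
from h import *
ct=camera_info('top');ci=np.load('w2.npy',allow_pickle=True).item()
im=cv2.imread('pics/t3.png');hsv=cv2.cvtColor(im,cv2.COLOR_BGR2HSV)
for n in('a_top','t3'):
    g=cv2.imread(f'pics/{n}.png')[205:360,:,0].astype(float)
    for c in(283,368):
        p=g[:,c-1:c+2].mean(1);d=np.abs(np.diff(p));
        print(n,c,[(i+205,int(d[i])) for i in np.argsort(-d)[:6]])
print(plane(ct,[(325,v) for v in(215,220,281,284,345)],.054)[:,0].round(4))
w=cv2.imread('pics/w2.png');cv2.imwrite('pics/w2b.png',cv2.resize(w[0:195,185:465],None,fx=2.8,fy=2.8,interpolation=cv2.INTER_CUBIC))
cv2.imwrite('pics/t3b.png',cv2.resize(im[205:360,262:388],None,fx=3.8,fy=3.8,interpolation=cv2.INTER_CUBIC))
```

```text
a_top 283 [(np.int64(345), 53), (np.int64(357), 48), (np.int64(280), 44), (np.int64(351), 41), (np.int64(356), 36), (np.int64(337), 29)]
a_top 368 [(np.int64(345), 55), (np.int64(280), 45), (np.int64(351), 29), (np.int64(356), 26), (np.int64(347), 24), (np.int64(214), 21)]
t3 283 [(np.int64(345), 47), (np.int64(357), 47), (np.int64(356), 34), (np.int64(284), 34), (np.int64(351), 30), (np.int64(280), 30)]
t3 368 [(np.int64(345), 49), (np.int64(280), 35), (np.int64(351), 25), (np.int64(217), 24), (np.int64(356), 24), (np.int64(347), 23)]
[0.6802 0.6682 0.5235 0.5164 0.373 ]
```

View pics/w2b.png

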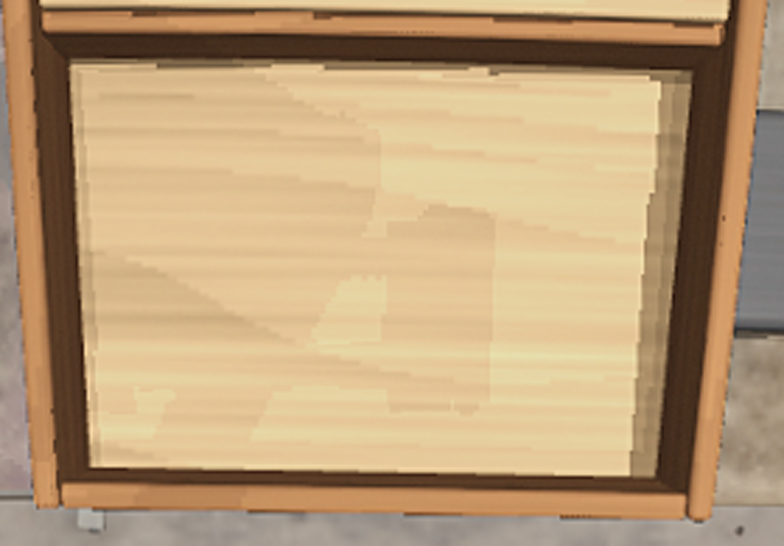

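View pics/t3b.png

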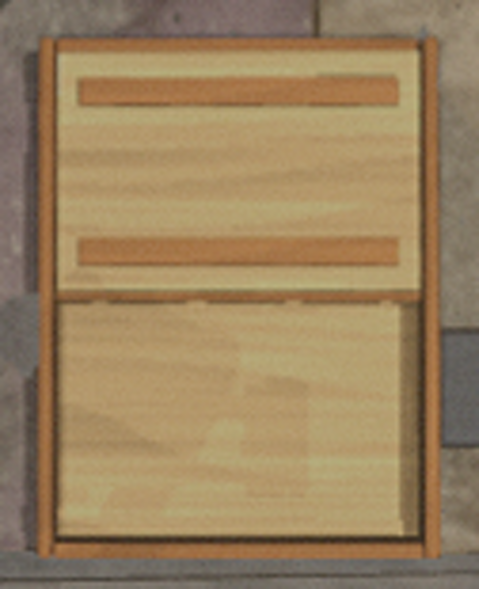

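Run:
```python
from h import *
ct=camera_info('top');ci=np.load('w2.npy',allow_pickle=True).item()
f=lambda L:[(a/2.8+185,b/2.8) for a,b in L]
F=plane(ci,f([(70,60),(692,72),(657,477),(90,467)]),.008);print('floor',F.round(4),F.mean(0))
print('edges',[np.linalg.norm(F[i]-F[(i+1)%4]).round(4) for i in range(4)])
print('lid front edge (z.054/.048)',plane(ci,f([(60,11),(720,22)]),.048).round(4),plane(ci,f([(60,8),(720,19)]),.054).round(4))
print('wall inner top z46',plane(ci,f([(45,33),(720,45)]),.046).round(4))
print('front rim out',plane(ci,f([(60,505),(690,518)]),.056).round(4),'rim sides front',plane(ci,f([(37,507),(710,520)]),.058).round(4))
print('top floor', plane(ct,[(262+a/3.8,205+b/3.8) for a,b in[(57,303),(421,303),(421,536),(57,536)]],.008).round(4))
for n,L in(('shut',[(325,280.5),(325,345.3)]),('open',[(325,218.7),(325,281.6)])): print(n,plane(ct,L,.054).round(4))
```

```text
floor [[ 0.5177  0.0478  0.008 ]
 [ 0.5137 -0.1824  0.008 ]
 [ 0.3637 -0.1806  0.008 ]
 [ 0.3678  0.0508  0.008 ]] [ 0.44073978 -0.0660757   0.008     ]
edges [np.float64(0.2302), np.float64(0.1501), np.float64(0.2314), np.float64(0.1499)]
lid front edge (z.054/.048) [[ 0.524   0.0403  0.048 ]
 [ 0.5209 -0.1794  0.048 ]] [[ 0.5234  0.0388  0.054 ]
 [ 0.5203 -0.1775  0.054 ]]
wall inner top z46 [[ 0.5179  0.0464  0.046 ]
 [ 0.5143 -0.1806  0.046 ]]
front rim out [[ 0.36    0.0509  0.056 ]
 [ 0.3551 -0.1808  0.056 ]] rim sides front [[ 0.3597  0.0588  0.058 ]
 [ 0.3548 -0.1876  0.058 ]]
top floor [[ 0.5162  0.0467  0.008 ]
 [ 0.512  -0.1871  0.008 ]
 [ 0.3632 -0.1839  0.008 ]
 [ 0.3671  0.049   0.008 ]]
shut [[ 0.5247 -0.0705  0.054 ]
 [ 0.3723 -0.0676  0.054 ]]
open [[ 0.6713 -0.0733  0.054 ]
 [ 0.5221 -0.0704  0.054 ]]
```

```bash
cat >> h.py <<'E'
BC=np.array([.4407,-.0661]);BY=np.radians(-1.0)
SL=[.080,.035,-.010,-.055]
def slot(i):
    x=np.array([np.cos(BY),np.sin(BY)]);y=np.array([-x[1],x[0]]);return BC+y*SL[i]
def look(name,tcp,yaw):
    r.move_to(tcp,down(yaw)); r.hold(.15)
    ci=camera_info('wrist');im=capture('wrist');np.save(name+'.npy',ci,allow_pickle=True);cv2.imwrite('pics/'+name+'.png',im)
    return im,ci
E
python3 - <<'E'
from h import *
im,ci=look('w3',[.36,.24,.30],-np.pi/2);st()
o,m=coils(im,ci,(0,0,640,300),.014)
for x in o:
    if x[2]>60:print(np.round(x[:5],3),x[5])
cv2.imwrite('pics/m3.png',np.hstack([im[:300],cv2.cvtColor(m[:300],cv2.COLOR_GRAY2BGR)])[:, ::2][::2])
E
```

```text
t15.18 p [0.3605 0.239  0.3001] q6 1.883 F [ 0.7 -0.2 -0.2] T [ 0.02  0.09 -0.01] op 0.0881
[  0.412   0.327  85.644  21.3   170.937] [239. 151.]
```

View pics/w3.png

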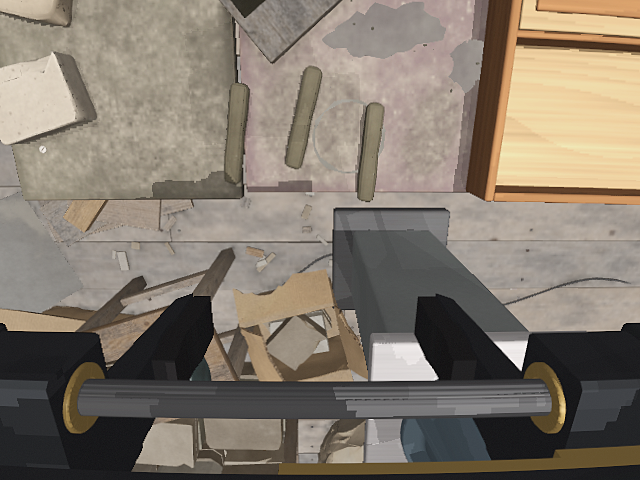

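View pics/m3.png

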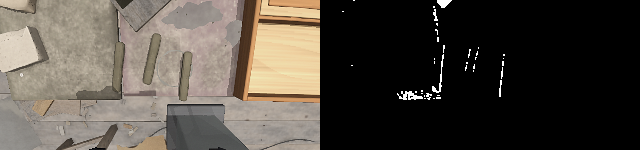

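The three left coils are at about (236,132), (304,118) and (371,150). The colour limits need retuning for the wrist camera.

Run:
```python
from h import *
im=cv2.imread('pics/w3.png');hsv=cv2.cvtColor(im,cv2.COLOR_BGR2HSV);lab=cv2.cvtColor(im,cv2.COLOR_BGR2LAB)
for p in[(237,110),(233,160),(306,90),(298,150),(373,120),(367,180),(205,130),(255,130),(337,130),(337,180),(400,150)]:print(p,hsv[p[1],p[0]],lab[p[1],p[0]])
```

```text
(237, 110) [ 21  58 132] [132 128 141]
(233, 160) [ 23  63 130] [131 127 142]
(306, 90) [ 22  60 136] [136 127 142]
(298, 150) [ 21  63 138] [137 128 142]
(373, 120) [ 20  58 145] [144 128 141]
(367, 180) [ 21  62 136] [135 128 142]
(205, 130) [ 18  39 162] [162 129 137]
(255, 130) [ 11  37 174] [169 132 135]
(337, 130) [ 15  39 171] [168 130 137]
(337, 180) [ 12  37 174] [170 132 135]
(400, 150) [ 11  36 177] [172 132 135]
```

```bash
cat >> h.py <<'E'
def wcoils(im,ci,roi=(0,0,640,240),z=.014):
    hsv=cv2.cvtColor(cv2.GaussianBlur(im,(5,5),0),cv2.COLOR_BGR2HSV)
    m=cv2.inRange(hsv,(17,46,50),(34,125,153))
    k=np.zeros_like(m);x0,y0,x1,y1=roi;k[y0:y1,x0:x1]=255;m&=k
    m=cv2.morphologyEx(m,cv2.MORPH_OPEN,np.ones((7,7)))
    out=[]
    for c in cv2.findContours(m,cv2.RETR_EXTERNAL,cv2.CHAIN_APPROX_NONE)[0]:
        P=plane(ci,c.reshape(-1,2),z)[:,:2]
        (cx,cy),(w,h),a=cv2.minAreaRect((P*1000).astype(np.float32))
        ang=(a if w>h else a+90)%180
        if max(w,h)>70: out.append((cx/1000,cy/1000,max(w,h),min(w,h),ang,c.reshape(-1,2).mean(0).round()))
    return out,m
E
python3 - <<'E'
from h import *
im=cv2.imread('pics/w3.png');ci=np.load('w3.npy',allow_pickle=True).item()
o,m=wcoils(im,ci)
for x in o: print(np.round(x[:5],3),x[5])
cv2.imwrite('pics/m3b.png',m[:300])
E
```

```text
[  0.404   0.178 106.755  20.301 175.594] [370. 152.]
[  0.424   0.326 108.624  21.749 172.158] [235. 134.]
[  0.441   0.252 107.987  21.758 166.778] [303. 117.]
```

View pics/m3b.png

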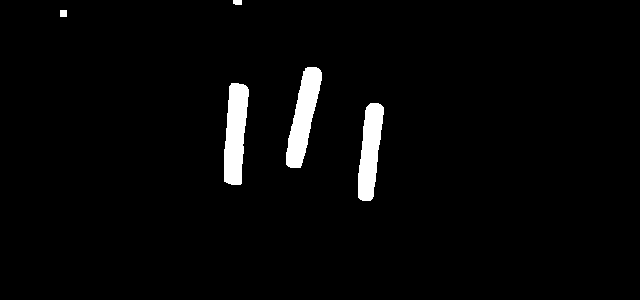

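```bash
cat >> h.py <<'E'
def pick(x,y,yaw,zt=.004):
    r.move_to([x,y,.12],down(yaw)); hand.set_gripper(.055)
    r.move_straight([x,y,zt],feed=.12); st('down')
    hand.set_gripper(.030,f_grip=6); hand.set_gripper(.012,f_grip=6.5); st('grip')
    r.move_straight([x,y,.12],feed=.12); return st('lift')
def place(i,yaw,zt=.013):
    p=slot(i)
    r.move_straight([p[0],p[1],.12],down(yaw),feed=.2); st('over')
    r.move_straight([p[0],p[1],zt],feed=.08); s=st('low')
    return s
def release(i):
    p=slot(i); hand.set_gripper(.026,f_grip=6.5)
    r.move_straight([p[0],p[1],.05],feed=.08); r.move_straight([p[0],p[1],.13],feed=.2); hand.set_gripper(.055); st('rel')
E
python3 - <<'E'
from h import *
pick(.404,.178,np.radians(85.6))
cv2.imwrite('pics/w4.png',capture('wrist'));cv2.imwrite('pics/s4.png',capture('side'))
E
```

```text
down t19.67 p [0.4046 0.1781 0.0045] q6 -1.349 F [0.1 0.2 0.2] T [ 0.03 -0.2   0.03] op 0.0547
grip t20.50 p [0.404 0.178 0.004] q6 -1.349 F [-0.  -0.6  0.9] T [-0.05 -0.09  0.02] op 0.0211
lift t21.62 p [0.4034 0.1779 0.1193] q6 -1.349 F [ 0.3  0.1 -0.7] T [ 0.01 -0.17  0.03] op 0.0215
```

View pics/w4.png

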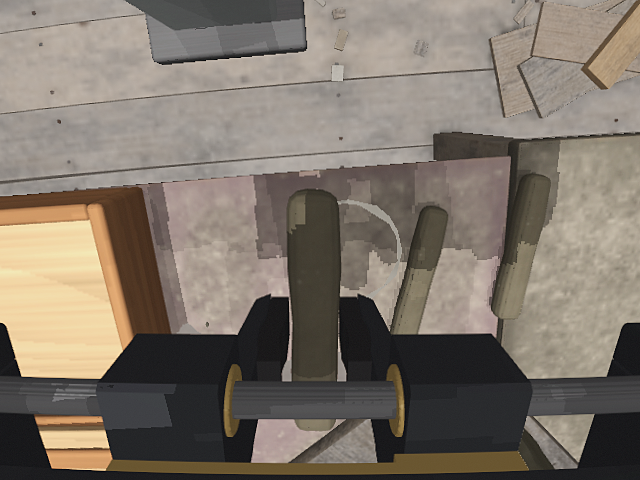

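View pics/s4.png

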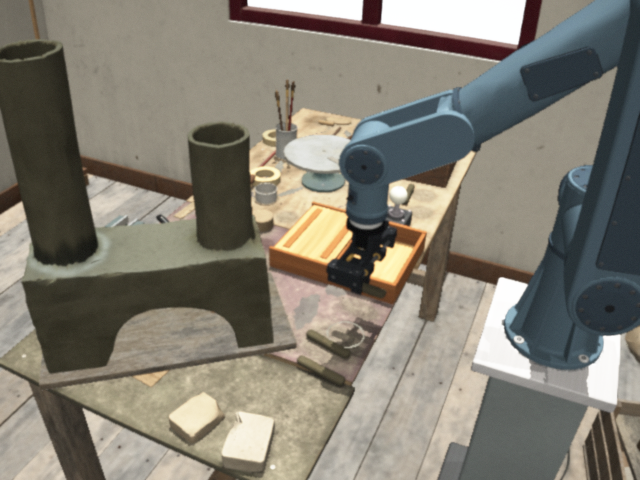

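The coil is held squarely between the fingers, at about (315,300) in the wrist view. I'll place it in slot 0 now.

Run:
```python
from h import *
place(0,np.radians(89)); release(0)
cv2.imwrite('pics/w5.png',capture('wrist'))
im,ci=look('w6',[.36,.24,.30],-np.pi/2);st()
o,m=wcoils(im,ci)
for x in o: print(np.round(x[:5],3),x[5])
```

```text
over t22.71 p [0.4416 0.0145 0.1197] q6 -1.791 F [-0.1  0.1  0.5] T [ 0.06 -0.19 -0.04] op 0.0216
low t24.19 p [0.4426 0.0138 0.0135] q6 -1.792 F [ 0.1 -0.5 -0.5] T [ 0.07 -0.13 -0.02] op 0.0211
rel t26.23 p [0.4421 0.0139 0.1299] q6 -1.792 F [ 0.6 -0.3  0.3] T [ 0.03 -0.16 -0.03] op 0.0549
 t29.56 p [0.36   0.2399 0.2999] q6 1.883 F [0.2 0.2 0.3] T [ 0.02 -0.01  0.03] op 0.0551
[  0.423   0.326 108.539  21.796 172.194] [236. 133.]
[4.42000e-01 1.40000e-02 1.08358e+02 2.64720e+01 1.79086e+02] [521. 116.]
[  0.441   0.252 108.363  21.86  166.842] [304. 116.]
```

View pics/w6.png

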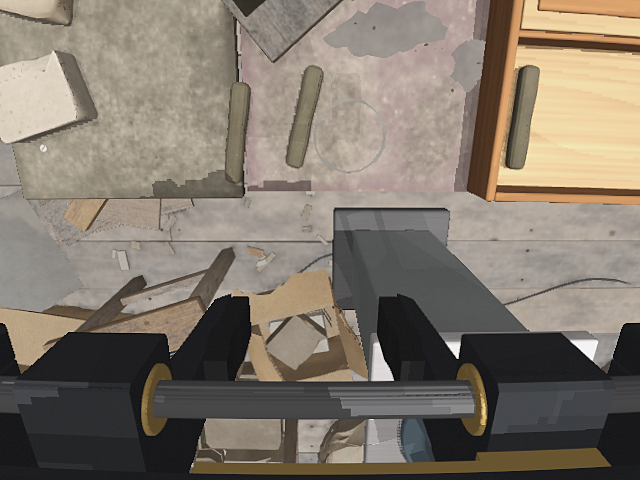

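The first coil lies in the box at (521,116), which is (0.442, 0.014) as planned. The other two left coils, at (304,116) and (236,133), haven't moved. Next I'll take the one at (0.441, 0.252).

Run:
```python
from h import *
pick(.441,.252,np.radians(76.8)); place(1,np.radians(89)); release(1)
im,ci=look('w7',[.36,.24,.30],-np.pi/2);st()
o,m=wcoils(im,ci)
for x in o: print(np.round(x[:5],3),x[5])
```

```text
down t33.38 p [0.4416 0.2522 0.0047] q6 -1.055 F [-0.   0.1 -0. ] T [ 0.13 -0.1   0.06] op 0.0550
grip t34.22 p [0.441  0.2519 0.004 ] q6 -1.055 F [-0.3 -0.7  0.3] T [-0.   -0.11 -0.02] op 0.0214
lift t35.33 p [0.4404 0.2518 0.1192] q6 -1.055 F [ 0.3  0.8 -1.7] T [ 0.   -0.09 -0.01] op 0.0212
over t36.90 p [ 0.4411 -0.0305  0.1199] q6 -1.893 F [-0.8  0.1 -0.8] T [ 0.09 -0.16  0.04] op 0.0213
low t38.38 p [ 0.4418 -0.0312  0.0135] q6 -1.893 F [-0.2  0.4 -0.5] T [ 0.11 -0.17  0.  ] op 0.0218
rel t40.42 p [ 0.4413 -0.0311  0.1299] q6 -1.893 F [ 0.4 -0.7 -0.4] T [ 0.   -0.11  0.01] op 0.0550
 t43.78 p [0.36   0.2399 0.2999] q6 1.883 F [ 0.1 -1.   0.3] T [-0.01 -0.02  0.  ] op 0.0551
[  0.424   0.326 108.383  21.83  172.256] [236. 133.]
[ 4.42000e-01 -3.40000e-02  1.09341e+02  2.17660e+01  1.78637e+02] [562. 118.]
```

View pics/w7.png

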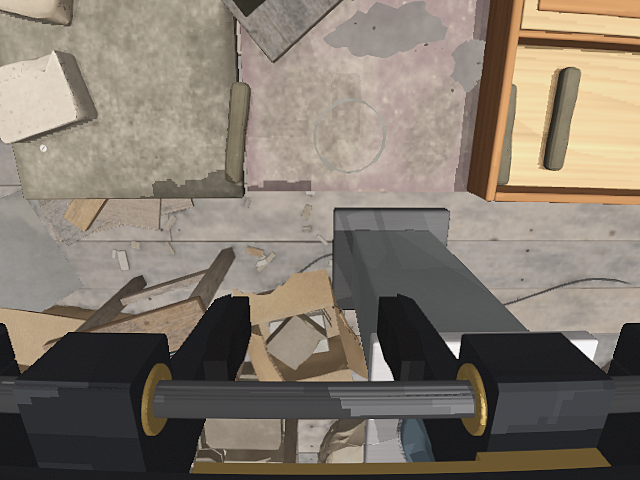

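The first coil, now at (510,140), was nudged toward the left wall. I'll look straight down at it before going on.

Run:
```python
from h import *
im,ci=look('w8',[.36,-.06,.26],-np.pi/2);st()
o,m=wcoils(im,ci,z=.024)
for x in o: print(np.round(x[:5],3),x[5])
```

```text
t45.14 p [ 0.3603 -0.0592  0.2601] q6 1.077 F [ 0.1 -0.4  0.5] T [ 0.07  0.03 -0.05] op 0.0549
[4.25000e-01 3.20000e-02 1.06695e+02 2.15400e+01 3.94000e+00] [221. 135.]
[ 4.42000e-01 -3.00000e-02  1.05943e+02  2.04730e+01  1.79263e+02] [285. 116.]
```

View pics/w8.png

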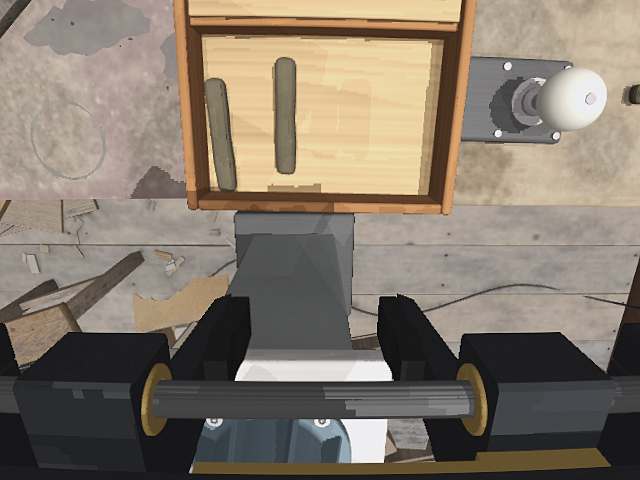

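Coil 1 is at (221,135) in this view, which is (0.425, 0.032). It's still flat on the floor, turned about 5° and clear of coil 2, so it can stay. Next is the leftmost coil.

```bash
sed -i 's/SL=\[.080.*/SL=[.080,.035,-.013,-.060]/' h.py
python3 - <<'E'
from h import *
im,ci=look('w9',[.36,.24,.30],-np.pi/2)
o,m=wcoils(im,ci)
o=[x for x in o if x[1]>.2]; print(o)
x=o[0]; assert len(o)==1 and abs(x[3]-21.5)<2 and abs(x[2]-109)<4
pick(x[0],x[1],np.radians(x[4]-90)); place(2,np.radians(89)); release(2)
im,ci=look('w10',[.36,-.06,.26],-np.pi/2);st()
o,m=wcoils(im,ci,z=.024)
for x in o: print(np.round(x[:5],3),x[5])
E
```

```text
[(0.4235285949707031, 0.3259761047363281, 109.11729431152344, 21.610708236694336, 171.90464782714844, array([235., 133.]))]
down t50.27 p [0.4241 0.3263 0.0047] q6 -0.996 F [ 0.3 -0.3  0.2] T [ 0.09 -0.2  -0.02] op 0.0553
grip t51.08 p [0.4235 0.326  0.004 ] q6 -0.996 F [ 0.1 -0.4  0.2] T [ 0.07 -0.14 -0.01] op 0.0230
lift t52.20 p [0.4229 0.3257 0.1192] q6 -0.996 F [ 0.4  0.7 -1.1] T [ 0.05 -0.13 -0.  ] op 0.0233
over t54.38 p [ 0.4403 -0.0785  0.1199] q6 -1.997 F [-0.4  0.2 -0.1] T [ 0.11 -0.15 -0.02] op 0.0229
low t55.86 p [ 0.4408 -0.0792  0.0134] q6 -1.997 F [-0.1 -0.1 -0.6] T [ 0.12 -0.11 -0.01] op 0.0216
rel t57.89 p [ 0.4405 -0.0791  0.1299] q6 -1.997 F [-0.6 -0.1  0. ] T [ 0.12 -0.12  0.  ] op 0.0551
 t60.69 p [ 0.36   -0.06    0.2599] q6 1.077 F [ 0.2 -0.2  0.1] T [-0.01  0.01  0.02] op 0.0554
[4.24000e-01 3.20000e-02 1.06783e+02 2.16480e+01 3.95300e+00] [220. 134.]
[ 4.42000e-01 -7.80000e-02  1.06671e+02  2.10830e+01  1.79262e+02] [333. 115.]
[ 4.42000e-01 -3.00000e-02  1.06676e+02  2.04430e+01  1.79117e+02] [284. 115.]
```

View pics/w10.png

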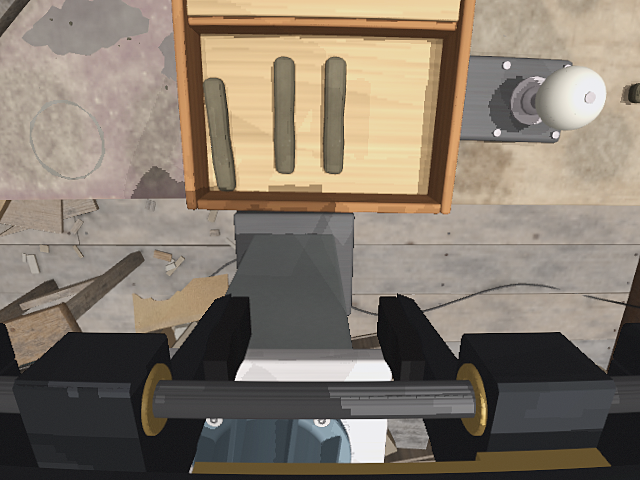

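Three coils now lie flat and apart, and coil 2 stayed put. The nudge to coil 1 was probably the scheduled knock. The right-hand coil is next.

Run:
```python
from h import *
im,ci=look('w11',[.40,-.43,.30],-np.pi/2);st()
o,m=wcoils(im,ci)
for x in o: print(np.round(x[:5],3),x[5])
```

```text
t62.29 p [ 0.4006 -0.429   0.3005] q6 0.547 F [ 0.5 -1.  -0.4] T [ 0.06 -0.    0.03] op 0.0554
[ 0.474 -0.43  99.993 20.77  94.104] [314. 126.]
[ 4.41000e-01 -7.60000e-02  1.07398e+02  2.84950e+01  1.79551e+02] [ 11. 158.]
```

View pics/w11.png

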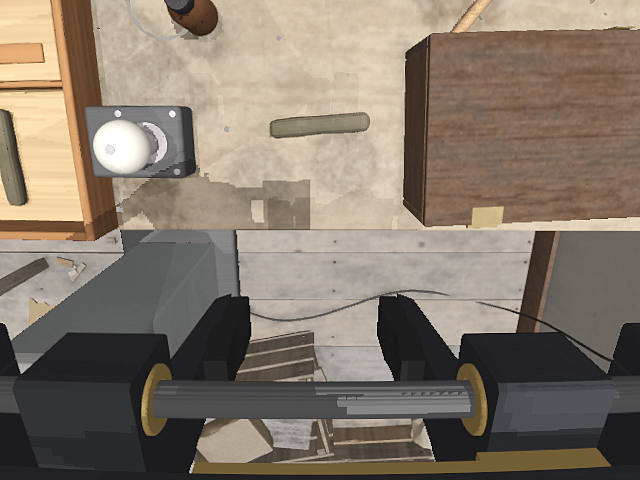

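Run:
```python
from h import *
ci=np.load('w11.npy',allow_pickle=True).item()
P=plane(ci,[(270,128.5),(370,121.5)],.014);c=P.mean(0);print(P,c,np.linalg.norm(P[0]-P[1]))
ang=np.degrees(np.arctan2(P[0,1]-P[1,1],P[0,0]-P[1,0]));print(ang)
x,y=c[:2];yaw=np.radians(ang-90)
pick(x,y,yaw)
r.move_straight([x,y,.23],feed=.2)
r.move_straight([.42,-.2,.24],down(np.radians(60)),feed=.15)
p=slot(3); r.move_straight([p[0],p[1],.2],down(np.radians(89)),feed=.15); st('hi')
cv2.imwrite('pics/w12.png',capture('wrist'))
```

```text
[[ 0.47052672 -0.38037955  0.014     ]
 [ 0.47805043 -0.48931546  0.014     ]] [ 0.47428858 -0.43484751  0.014     ] 0.10919540830379575
93.95088629977847
down t65.00 p [ 0.4748 -0.4355  0.005 ] q6 -0.995 F [ 0.1 -0.6 -0.1] T [-0.07 -0.08  0.01] op 0.0551
grip t65.83 p [ 0.4742 -0.4348  0.004 ] q6 -0.995 F [-0.1 -0.4  1.1] T [ 0.   -0.06 -0.02] op 0.0213
lift t66.95 p [ 0.4738 -0.4343  0.1189] q6 -0.995 F [ 0.  -0.1 -0.4] T [-0.08 -0.04 -0.  ] op 0.0215
hi t70.13 p [ 0.4399 -0.1267  0.2003] q6 -2.092 F [ 0.4  0.4 -0.9] T [ 0.01 -0.14  0.04] op 0.0213
```

View pics/w12.png

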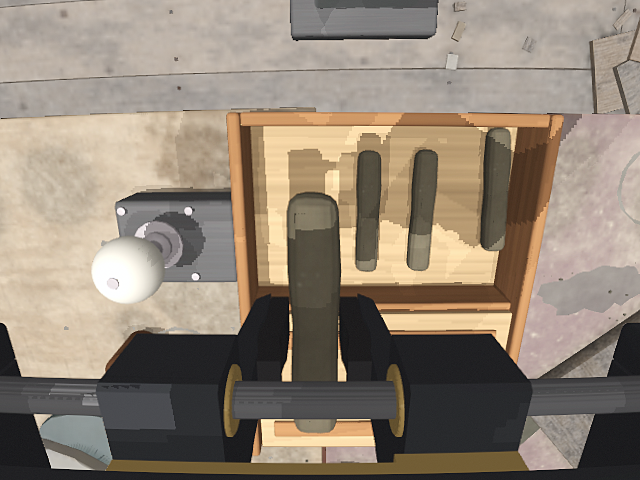

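The fourth coil is held square above slot 3, at about (315,310), and the three placed coils are to its right. I'll lower it.

Run:
```python
from h import *
place(3,np.radians(89)); release(3)
im,ci=look('w13',[.36,-.06,.26],-np.pi/2);st()
o,m=wcoils(im,ci,z=.024)
for x in o: print(np.round(x[:5],3),x[5])
cv2.imwrite('pics/t13.png',capture('top'))
```

```text
over t70.73 p [ 0.44   -0.1268  0.1207] q6 -2.093 F [-1.  -0.  -0.5] T [ 0.03 -0.13 -0.02] op 0.0211
low t72.22 p [ 0.4401 -0.1263  0.0135] q6 -2.093 F [-0.2  0.2 -1.5] T [ 0.07 -0.1  -0.  ] op 0.0214
rel t74.26 p [ 0.4396 -0.1261  0.1299] q6 -2.093 F [-0.  -0.8  0.7] T [ 0.11 -0.1  -0.01] op 0.0551
 t77.13 p [ 0.36   -0.06    0.2599] q6 1.077 F [1.  0.6 0.7] T [0.06 0.   0.01] op 0.0550
[4.24000e-01 3.20000e-02 1.06704e+02 2.15330e+01 3.89300e+00] [220. 135.]
[ 4.41000e-01 -1.24000e-01  1.06948e+02  2.15790e+01  1.79792e+02] [381. 116.]
[ 4.42000e-01 -7.80000e-02  1.06676e+02  2.10290e+01  1.79223e+02] [333. 115.]
[ 4.42000e-01 -3.00000e-02  1.06678e+02  2.04440e+01  1.79113e+02] [284. 115.]
```

View pics/w13.png

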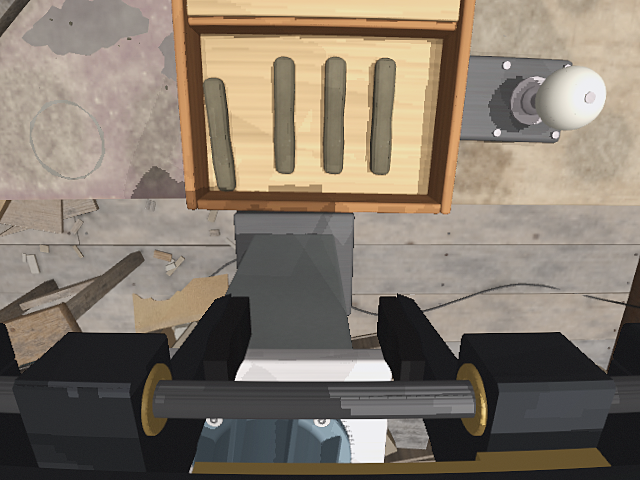

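All four coils lie side by side, at (220,135), (284,115), (333,115) and (381,116). Now I'll shut the lid with a clockwise turn.

Run:
```python
from h import *
hand.set_gripper(.08)
yaw=-np.pi/2+(.83+1.45)
r.move_to([KN[0],KN[1],.20],down(yaw)); st()
r.move_straight([KN[0],KN[1],.081],feed=.1)
hand.set_gripper(.056,f_grip=10); hand.set_gripper(.040,f_grip=12); st('grip')
q=r.observe()['joint_pos'].copy()
for i in range(10):
    q[5]+=.29; r.set_joints(q); st(i)
cv2.imwrite('pics/t14.png',capture('top'))
```

```text
t79.88 p [ 0.4578 -0.257   0.2001] q6 -1.447 F [ 0.8 -0.   0.1] T [-0.01 -0.11  0.01] op 0.0799
grip t82.07 p [ 0.4576 -0.2574  0.081 ] q6 -1.447 F [-1.1 -1.9  1.1] T [-0.22  0.16  0.02] op 0.0466
0 t82.45 p [ 0.4575 -0.2574  0.081 ] q6 -1.161 F [-2.7 -1.1  0.8] T [-0.17  0.06 -0.08] op 0.0465
1 t82.83 p [ 0.4575 -0.2574  0.081 ] q6 -0.873 F [-3.2 -0.8  1.4] T [-0.16  0.22 -0.12] op 0.0466
2 t83.22 p [ 0.4574 -0.2574  0.081 ] q6 -0.584 F [-1.7 -1.2  2. ] T [-0.2   0.31 -0.13] op 0.0465
3 t83.60 p [ 0.4574 -0.2574  0.0809] q6 -0.294 F [-3.9 -1.5  1.1] T [-0.22  0.38 -0.06] op 0.0468
4 t83.98 p [ 0.4574 -0.2574  0.081 ] q6 -0.004 F [-3.6 -2.4  2.1] T [-0.21  0.6  -0.01] op 0.0462
5 t84.37 p [ 0.4574 -0.2574  0.081 ] q6 0.286 F [-4.7 -1.4  2.8] T [-0.21  0.7  -0.06] op 0.0464
6 t84.75 p [ 0.4573 -0.2573  0.0809] q6 0.576 F [-4.8 -0.8  1.9] T [-0.12  0.79 -0.12] op 0.0463
7 t85.13 p [ 0.4574 -0.2573  0.0809] q6 0.864 F [-5.2 -0.9  2.5] T [-0.04  0.78 -0.09] op 0.0461
8 t85.52 p [ 0.4577 -0.2573  0.0809] q6 1.153 F [-2.7 -0.5  0.9] T [-0.11  0.44 -0.05] op 0.0469
9 t85.90 p [ 0.4582 -0.2578  0.0811] q6 1.445 F [ 1.6 -3.1 -2.6] T [-0.41 -0.18 -0.09] op 0.0466
```

View pics/t14.png

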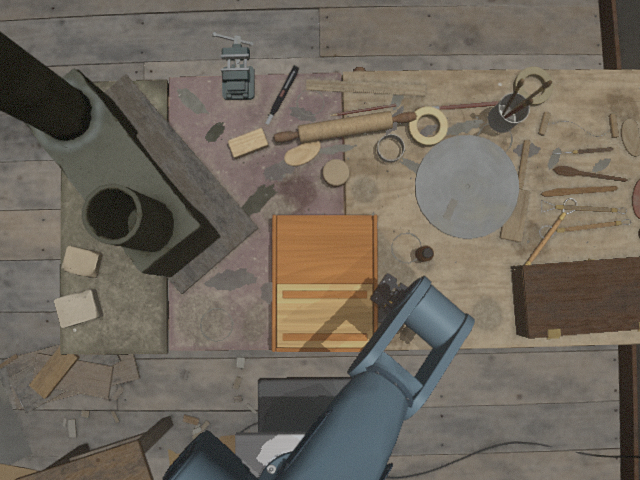

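Board edge now at row ~283, against 280 at the start, so the lid is nearly shut. I'll turn on to the stop, release, and check.

Run:
```python
from h import *
q=r.observe()['joint_pos'].copy()
for i in range(4):
    q[5]+=.12; r.set_joints(q); st(i)
hand.set_gripper(.07); st('open')
r.move_straight([KN[0],KN[1],.2],feed=.15)
im,ci=look('w15',[.34,-.06,.30],-np.pi/2);st()
cv2.imwrite('pics/t15.png',capture('top'))
cv2.imwrite('pics/w15b.png',cv2.resize(im[0:195,185:465],None,fx=2.8,fy=2.8,interpolation=cv2.INTER_CUBIC))
```

```text
0 t86.20 p [ 0.4585 -0.2582  0.0811] q6 1.560 F [ 1.2 -4.4 -3.6] T [-0.61 -0.13 -0.12] op 0.0463
1 t86.45 p [ 0.4581 -0.258   0.0811] q6 1.680 F [-0.9 -4.4 -1.3] T [-0.57  0.16 -0.15] op 0.0464
2 t86.70 p [ 0.4579 -0.2579  0.0811] q6 1.800 F [-2.9 -4.6 -0.2] T [-0.54  0.39 -0.06] op 0.0466
3 t86.95 p [ 0.4579 -0.2579  0.0811] q6 1.920 F [-2.4 -3.1 -0.2] T [-0.57  0.41 -0.16] op 0.0468
open t87.47 p [ 0.4583 -0.2576  0.0811] q6 1.925 F [-1.6 -0.9 -0.1] T [ 0.1  -0.01 -0.02] op 0.0701
 t89.60 p [ 0.3402 -0.0605  0.2994] q6 1.048 F [0.6 0.5 0.4] T [ 0.03 -0.02  0.1 ] op 0.0700
```

View pics/w15b.png

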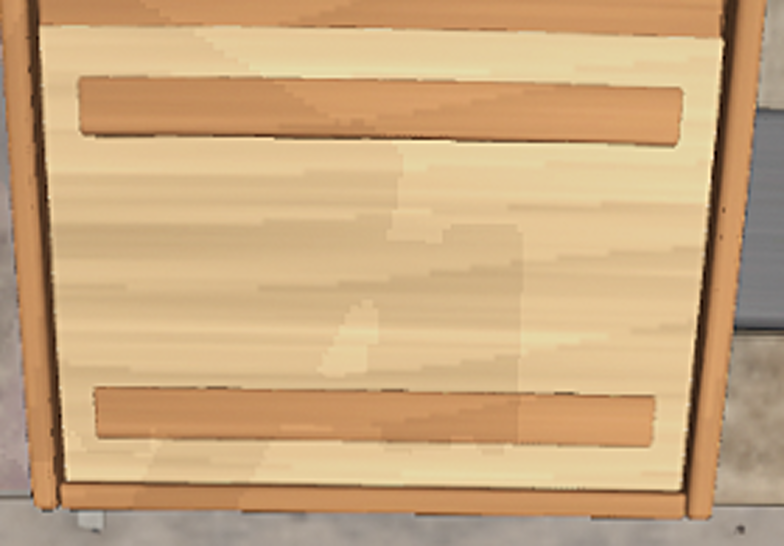

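View pics/t15.png

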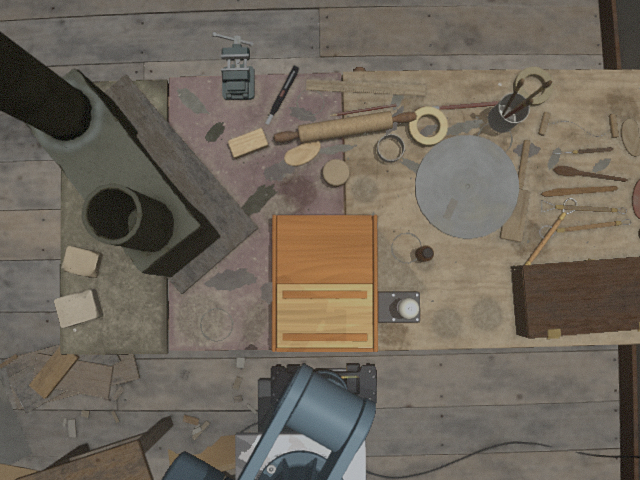

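Run:
```python
from h import *
ci=np.load('w15.npy',allow_pickle=True).item()
B=plane(ci,[(a/2.8+185,b/2.8) for a,b in [(39,25),(722,38),(682,491),(65,482)]],.054);print(B.round(4),B.mean(0),'floor',BC)
a=cv2.imread('pics/a_top.png').astype(int);b=cv2.imread('pics/t15.png').astype(int)
d=np.abs(a-b).max(2);print('bottle diff',(d[235:270,408:440]>30).sum(),'mould',(d[155:190,318:354]>30).sum())
o,m=coils(b.astype(np.uint8),camera_info('top'),(170,285,510,360));print([x[:5] for x in o if x[2]>60])
```

```text
[[ 0.5183  0.0452  0.054 ]
 [ 0.514  -0.1791  0.054 ]
 [ 0.3645 -0.1777  0.054 ]
 [ 0.3683  0.0483  0.054 ]] [ 0.44127879 -0.0657982   0.054     ] floor [ 0.4407 -0.0661]
bottle diff 0 mould 0
[]
```

Run:
```python
from h import *
r.hold(.3); st(); print(r.close_job())
```

```text
t89.95 p [ 0.34   -0.0601  0.2999] q6 1.048 F [ 0.5 -0.4  0.4] T [ 0.06  0.05 -0.01] op 0.0701
the job is handed in; nothing more can be done
None
```

The job is handed in at about 90 s of the 208 s allowed, with all four coils in the box and the lid shut. Nothing has told me the verdict.

- **Lid:** I turned the knob at 12 N a finger, with one grip to open and one to shut, until it slipped at the stop each time. Open, the lid's front edge measured 81 mm behind the floor centre, as a fully open lid should. Shut, the lid's centre was within 0.7 mm of the floor centre. The lid had started about 8 mm ajar.
- **Coils:** I gripped the four coils at 6.5 N a finger. The last look before shutting showed all four flat on the floor, apart from one another.
- **Bystanders:** Around the bottle and the mould, the first and last top views show no change. No coil is left on the bench.

**What disagreed:**
- Between two looks, the first coil placed shifted about 2 cm and turned about 5°. I took this for the scheduled knock, though a finger may have brushed it while I placed the second coil. It stayed flat and clear of the others, so I left it.
- The top camera read positions about 4 mm off from the wrist camera, so I worked from the wrist camera.

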